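# Seat the tapered spindle end in its bearing cup and rock it free

## Task

Lift the red-knobbed tapered spindle end out of its wooden stand and seat its cone gently in the steel cup of the green bearing pedestal. Keep it pressed home with about 10 N, never over 20 N, while you rock it in its cradle ten degrees from upright to the right and then ten degrees to the left, to check that it swings free. Then bring it back upright, let go and leave it standing fully home in the cup, with the other loose things on the bench undisturbed.

Things in the scene. Friction and masses are not known exactly. Their poses are not given: they have to be found in the camera images.
- knob_center (a point): centre of the upright red grip knob (30 mm across, 46 mm tall) of the loose tapered spindle end, 83 mm above the cone's nose; z is the spindle's axis, pointing up, away from the cone. Spindle 106 mm long, 0.2 to 0.33 kg
- stand: wooden stand block 85 x 85 x 32 mm, fixed to the bench; origin at the centre of its underside. The spindle stands on its nose, cone down, on the floor of its round hole (49 mm across, 20 mm deep)
- pedestal: green bearing pedestal fixed to the bench: base plate 130 x 100 x 12 mm, two upright cheeks 93 mm tall whose centres lie 49 mm to either side of the middle along its own x, carrying a grey round cradle between them. Origin at the centre of its underside. The cradle's rocking axis is the pedestal's own x axis, 70 mm above the underside
- cradle_axis (a point): middle of the rocking axis, inside the grey cradle; x is the rocking axis, z the axis of the cradle and its cup, tipping with the cradle. When the cone is home its nose is 12 to 30 mm below this point and the knob's centre 53 to 71 mm above it, along z: the depth differs from day to day and must be felt
- cradle (a joint): rocking angle of the grey cradle in rad, 0 upright, positive tips its top to the right as the robot sees it (towards the pedestal's own -y); friction of about 0.1 N m holds it where it is left, stops at plus and minus 0.32; it stands up to 0.07 off upright at the start
- wax_tin: round white-lidded tin, 76 mm across, 52 mm tall, loose bystander, to be left alone; origin at the centre of its underside
- wax_cake: round cake of black wax, 48 mm across, 18 mm tall, loose bystander, to be left alone; origin at the centre of its underside
- ivory_block: ivory-coloured block, 50 x 55 x 22 mm, loose bystander, to be left alone; origin at the centre of its underside
- whetstone: grey whetstone lying flat, 135 x 46 x 24 mm, loose bystander, to be left alone; origin at the centre of its underside
- taper_nose (a point): centre of the flat nose at the lower end of the spindle: from here a steel cone (25 mm across at the nose, growing to 57 mm over 34 mm, 25 degrees half-angle), a 57 mm brass flange 5 mm thick, a 22 mm neck, then the knob from 60 to 106 mm above the nose
- collar_rim (a point): centre of the cradle collar's top rim (inside 68 mm across, outside 78 mm), 22 mm above the rocking axis. The matching steel cup, 25 degrees half-angle, 53 mm across at its mouth and 28 mm deep, is recessed in it on shims of unknown thickness: its mouth is 4 to 22 mm below this rim. The cone's nose is 30 mm below the cup's mouth when home
Things that resemble listed ones, but are neither listed nor needed, are in the scene too. Leave any blue look-alike of the part that bears knob_center alone.

How it is judged:
On the way, in this order (a step that is already met when the one before it is completed fails the run):
1. the cone is pressed home in the cup, in line with it (8 N summed round the taper, a push of some 5 N) (z of knob_center in the frame of cradle_axis between 0.05 and 0.074 m and x of knob_center in the frame of cradle_axis between -0.004 and 0.004 m and y of knob_center in the frame of cradle_axis between -0.004 and 0.004 m and angle between the z axis of knob_center and the z axis of cradle_axis, either way round below 0.05 rad and contact force between spindle and pedestal above 8 N), for 0.3 s.
2. rocked to the right by more than 0.13 rad with the cone kept pressed home (all of step 1 and value of joint cradle above 0.13 rad), for 0.2 s.
3. rocked to the left by more than 0.13 rad with the cone kept pressed home (all of step 1 and value of joint cradle below -0.13 rad), for 0.2 s.
At the end, for the whole second after the job is handed in: The spindle stands at rest in the cup by itself: knob centre within 4 mm of the cup's axis and 50 to 74 mm above the rocking axis, in line with the cup within 0.05 rad, bearing on it with more than 1 N; the cradle within 0.07 rad of upright (z of knob_center in the frame of cradle_axis between 0.05 and 0.074 m and x of knob_center in the frame of cradle_axis between -0.004 and 0.004 m and y of knob_center in the frame of cradle_axis between -0.004 and 0.004 m and angle between the z axis of knob_center and the z axis of cradle_axis, either way round below 0.05 rad and contact force between spindle and pedestal above 1 N and value of joint cradle between -0.07 and 0.07 rad and linear speed of spindle below 0.02 m/s); the robot touches nothing.
It fails at once if the spindle is forced against the pedestal with more than 32 N (summed round the taper, where it comes to about 1.5 times the push, so a push of some 21 N) (contact force between spindle and pedestal above 32 N).
It fails at once if a loose bystander is moved by more than 20 mm (distance of any of wax_tin, wax_cake, ivory_block, whetstone from where it was at the start of the episode above 0.02 m).
It also fails if it takes over 64 s, if anything falls off the work surface, if the arm or the gripper's body presses on something with over 40 N, if the wrist force passes 120 N, or if a joint passes its speed limit or range.

## Robot

A 6-joint arm with a two-finger parallel gripper is mounted at the origin on a cart in front of the work surface, level with it; the furniture and walls round the work are solid. World frame = base frame: x ahead of the robot, y to its left, z up, the work surface at z = 0. Lengths are in m, angles in rad, forces in N, time in s.
With the tool pointing down it reaches from about 0.3 to 0.875 m from the base axis. Payload 6.4 kg.
Tool frame: the origin (TCP) lies between the finger pads; the fingertips stand 8 mm ahead of it and the grasp point (between the pads) lies 11 mm behind it (ctrl.finger_overhang is the distance from the TCP to the fingertips, in m); z points along the fingers, y is the line along which they close (so a half turn about z gives the same grasp; the last joint's range is limited). The gripper opens to 85 mm and grips with 20 to 120 N. Pads are 22 mm wide; open, the fingers measure 114 mm over their backs; the gripper's body (76 mm by 85 mm) begins 54 mm behind the grasp point. The pads swing forward as they close: fully open they stand 13 mm farther back than shut.
Start: joints at [-1.417, 0.181, 1.607, -0, 1.354, -0.206], TCP at [0.202, -0.538, 0.239] pointing down, gripper open.
Joint ranges: [-2.99, 2.99], [-0.89, 2.07], [0.3, 2.58], [-1.14, 4.28], [0, 2.63], [-3.12, 3.12]. Speed limits (rad/s): [2.57, 2.57, 3.01, 3.14, 3.14, 3.14].

## Interface

Orientations are given as a unit quaternion [w, x, y, z].
In Python, from bench import ctrl, camera gives the robot as it stands.
- The arm moves only by the shell command python3 -m pendant 'ROWS' [OPENING]. ROWS is JSON, a list of rows, each a list of 6 numbers: the shift along the world's x, y, z normalised to -1 to 1, where 1 is 200 mm, then the turn, a rotation vector about the world's x, y, z normalised to -1 to 1, where 1 is pi/2 rad. In form: [[dx, dy, dz, rx, ry, rz], ...]. A call has exactly 10 rows; each row shifts and turns the commanded pose from where the row before left it; what a row does not reach is not made up. A row lasts 1/8 s, in which the tool goes at most 62.5 mm and 10.7 degrees, less where a joint would pass 70% of its speed; a pose out of reach is approached as far as the arm can. A call with a number of a shift or a turn outside -1 to 1 is refused whole. A call with a gripper value outside its range is refused whole. OPENING is the opening, from -1 (shut) to 1 (fully open), set as the call begins (- or left out, the last holds). The fingers move at their own pace and stop on an object; the grip force is fixed at half the most. Time passes only in rows, so rows that do not move let the fingers close, or fill a call up. It gives the time, the measured TCP pose, the force, the opening and the grip force at its end, in the units of the state.
- ctrl.get_obs(): the state, without advancing time (a new reading comes with each control period).
- camera(name): name is "scene" or "top"; returns a dict with "color" (384x512x3 uint8, blue, green, red), "fx", "fy", "cx", "cy" (pixels), "xyz" and "rotation" of the camera in the world. Camera axes: x right, y down, z forward; pixel columns grow to the right and rows downward; lengths in m; the calibration is good to about 2 mm. A picture is of the moment at which its call begins. There is no depth.
- ctrl.hand_in(): hands the job in; it is judged then, once.
The state is a dict: "time_s": time; "q": joint angles; "dq": joint speeds; "joint_efforts": joint torques, N m; "eef_pos": TCP position; "eef_rot": TCP orientation; "wrist_force": force on the tool from outside, world axes, zero at the start; "torque": the same for the moment, N m; "opening": opening from 0.0 (shut) to 1.0 (fully open); "grasp_force": force on a finger pad.
Only numpy, scipy, OpenCV 4.12 (cv2) and the standard library are available. Lean on these libraries where they do the work, as an engineer would, in place of code of your own. Each camera call takes 0.05 s, during which the arm holds its last target. There are 200 camera calls.

## Working session

There is one attempt and no reset: what is moved stays moved. The work goes in short steps, Python scripts to look and compute and a shell command to move; the robot and the scene stay as the last step left them, time stands still between calls to the robot, and variables do not carry over. Pictures are saved under pics/ and viewed, at most 10 in all, crops included, and the job is handed in when it is done.

```bash
ls; mkdir -p pics; python3 - <<'E'
from bench import ctrl,camera
import cv2
for n in("scene","top"):
    d=camera(n); cv2.imwrite(f"pics/{n}0.png",d["color"]); print(n,d["fx"],d["fy"],d["cx"],d["cy"],d["xyz"],d["rotation"])
o=ctrl.get_obs(); print(o)
E
```

```text
pics
scene 419.46846575399684 419.46846575399684 246.57153838217695 188.56978444920756 [0.07086009 0.89635276 0.54570906] [ 0.14447205 -0.25214001  0.82193262 -0.48987755]
top 371.52680446559407 371.52680446559407 256.8573514492887 183.38232314464256 [0.41435193 0.15377455 0.91791025] [-0.05397432  0.70745279 -0.70358397  0.03958429]
{'time_s': 0.1, 'q': array([-1.41729236e+00,  1.81488304e-01,  1.60789545e+00,  3.17770446e-05,
        1.35378008e+00, -2.06272684e-01]), 'dq': array([-0.00106575,  0.00019834, -0.00255216, -0.00098523,  0.00155094,
        0.00068469]), 'joint_efforts': array([ 2.29186608e-04, -4.45876408e+01, -3.52237916e+01, -1.83516559e-04,
        4.12484194e-03,  3.86323268e-05]), 'eef_pos': array([ 0.20240419, -0.537695  ,  0.23846817]), 'eef_rot': array([-7.84910662e-04,  9.83863991e-01,  1.78916267e-01,  3.62327261e-05]), 'wrist_force': array([ 0.0090996 , -0.27497347, -0.19731462]), 'torque': array([-0.00663622,  0.01926328,  0.01604919]), 'grasp_force': 0.0, 'opening': 0.9986255225793512}
```

View pics/scene0.png

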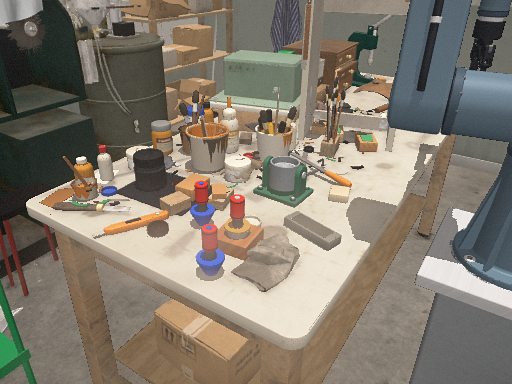

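View pics/top0.png

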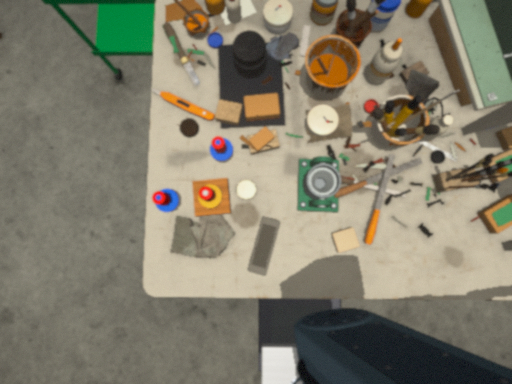

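The red-knobbed candidates in the top view are at (160,198) and (219,145), both with blue bases, and (207,193), which has a brass flange and sits in a wooden stand. In the scene view the same three are at (210,240), (202,190) and (237,207). The one with the brass flange in the stand fits the description. The green pedestal is at top (320,182) and scene (284,178). Next I measure and crop.

```bash
cat > h.py <<'E'
import numpy as np,cv2
from scipy.spatial.transform import Rotation as R
from bench import ctrl,camera
def Rm(d): w,x,y,z=d["rotation"]; return R.from_quat([x,y,z,w]).as_matrix()
def ray(d,u,v):
    r=Rm(d)@np.array([(u-d["cx"])/d["fx"],(v-d["cy"])/d["fy"],1]); return np.array(d["xyz"]),r/np.linalg.norm(r)
def plane(d,u,v,z): o,r=ray(d,u,v); return o+r*(z-o[2])/r[2]
def tri(a,b):
    A=np.zeros((3,3));y=np.zeros(3)
    for o,r in(a,b): P=np.eye(3)-np.outer(r,r);A+=P;y+=P@o
    p=np.linalg.solve(A,y); return p,[np.linalg.norm((np.eye(3)-np.outer(r,r))@(p-o)) for o,r in(a,b)]
def proj(d,p): c=Rm(d).T@(np.array(p)-d["xyz"]); return d["fx"]*c[0]/c[2]+d["cx"],d["fy"]*c[1]/c[2]+d["cy"]
def blobs(img,lo,hi,box=None,amin=20):
    hsv=cv2.cvtColor(img,cv2.COLOR_BGR2HSV)
    hsv[...,0]=(hsv[...,0].astype(int)+30)%180
    m=cv2.inRange(hsv,lo,hi)
    if box: k=np.zeros_like(m);k[box[1]:box[3],box[0]:box[2]]=255;m&=k
    n,l,s,c=cv2.connectedComponentsWithStats(m)
    return [(s[i].tolist(),c[i].round(1).tolist(),(l==i)) for i in range(1,n) if s[i][4]>=amin]
E
python3 - <<'E'
from h import *
S,T=camera("scene"),camera("top")
for d,b in((S,(180,170,260,280)),(T,(140,120,240,220))):
    print([x[:2] for x in blobs(d["color"],(20,130,60),(38,255,255),b)])
for d,b in((S,(240,140,320,215)),(T,(285,145,350,220))):
    for s,c,m in blobs(d["color"],(85,60,30),(135,255,255),b,30):
        print(s,c,cv2.minAreaRect(np.argwhere(m)[:,::-1].astype(np.float32)))
a=cv2.resize(S["color"][140:280,180:320],(560,560),interpolation=cv2.INTER_CUBIC)[:,:390]
b=cv2.resize(T["color"][140:220,290:350],None,fx=7,fy=7,interpolation=cv2.INTER_CUBIC)
a=cv2.resize(S["color"][140:280,190:320],(520,560),interpolation=cv2.INTER_CUBIC)
c=cv2.resize(T["color"][145:225,140:180+60],None,fx=4,fy=4)[:, :280]
c=cv2.resize(T["color"][165:220,180:235],(280,280),interpolation=cv2.INTER_CUBIC)
b=cv2.resize(T["color"][150:218,290:350],(247,280),interpolation=cv2.INTER_CUBIC);b=cv2.copyMakeBorder(b,0,0,0,33,0)
cv2.imwrite("pics/crop1.png",np.hstack([a,np.vstack([c,b])]))
E
```

```text
[([195, 181, 13, 23, 250], [201.0, 192.0]), ([230, 195, 15, 23, 257], [236.9, 206.5]), ([202, 224, 15, 9, 77], [208.8, 228.1])]
[([212, 136, 13, 16, 126], [218.5, 144.0]), ([199, 187, 15, 13, 126], [206.1, 193.2]), ([152, 191, 18, 13, 141], [160.4, 197.8])]
[263, 156, 8, 12, 51] [266.4, 161.1] ((266.6000061035156, 161.20001220703125), (5.692099571228027, 12.016654968261719), 18.43494987487793)
[295, 165, 12, 14, 75] [300.0, 170.6] ((299.7500305175781, 171.25001525878906), (8.485280990600586, 13.435027122497559), 45.0)
[254, 186, 40, 17, 140] [273.8, 194.1] ((273.3827209472656, 192.52081298828125), (39.16868209838867, 8.309584617614746), 16.50436019897461)
[294, 188, 19, 15, 64] [303.4, 194.5] ((302.3866271972656, 194.70260620117188), (4.267975330352783, 22.193471908569336), 52.4314079284668)
[340, 154, 9, 6, 30] [343.6, 156.9] ((343.6911926269531, 157.0147247314453), (9.432422637939453, 3.429971694946289), 30.963754653930664)
[298, 157, 40, 55, 810] [313.5, 187.9] ((317.5, 184.0), (54.0, 39.0), 90.0)
```

View pics/crop1.png

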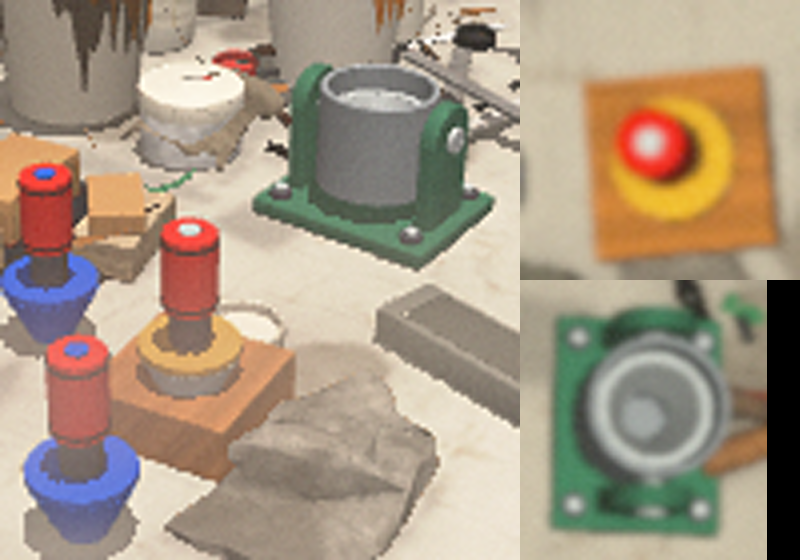

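The crop confirms it: the middle object at scene (237,206) / top (206,193) has a red knob, brass flange and steel cone and stands in the wooden block. The two neighbours have blue cones. The cradle rim centre is at about top (323.5,180.4) and scene (284.8,162.2).

```bash
python3 - <<'E'
from h import *
S,T=camera("scene"),camera("top")
print("knob",tri(ray(S,237.2,206.5),ray(T,206.4,193.2)), plane(T,206.4,193.2,.1),plane(S,237.2,206.5,.095))
print("rim",tri(ray(S,284.8,162.2),ray(T,323.5,180.4)),plane(T,323.5,180.4,.092),plane(S,284.8,162.2,.092))
C=[plane(T,u,v,.012)[:2] for u,v in((298.5,159),(338.3,159.5),(337.6,211.7),(297.5,210.2))]
print("base",np.round(C,4),np.mean(C,0))
# outlines: rim fit in top (grey low-sat bright) and knob silhouettes
hs=cv2.cvtColor(T["color"],cv2.COLOR_BGR2HSV)
m=cv2.inRange(hs,(60,100,30),(95,255,255));m[:, :290]=0;m[:,345:]=0;m[:150]=0;m[218:]=0
cnt=max(cv2.findContours(m,cv2.RETR_EXTERNAL,cv2.CHAIN_APPROX_NONE)[0],key=cv2.contourArea)
P=np.array([plane(T,*p[0],.012)[:2] for p in cnt],np.float32)
print("rect",cv2.minAreaRect(P*1000))
hs=cv2.cvtColor(T["color"],cv2.COLOR_BGR2HSV)
m=cv2.inRange(hs,(5,90,60),(19,255,255))|cv2.inRange(hs,(20,90,60),(32,255,255));m[:,:185]=0;m[:,238:]=0;m[:175]=0;m[222:]=0
m=cv2.morphologyEx(m,cv2.MORPH_OPEN,np.ones((3,3)))
cnt=max(cv2.findContours(m,cv2.RETR_EXTERNAL,cv2.CHAIN_APPROX_NONE)[0],key=cv2.contourArea)
P=np.array([plane(T,*p[0],.032)[:2] for p in cnt],np.float32);print("stand",cv2.minAreaRect(P*1000))
y=cv2.inRange(hs,(21,120,120),(32,255,255))
p=np.argwhere(y[165:220,180:235]);print("flange",len(p),p.mean(0)+[165,180])
E
```

```text
knob (array([0.50053275, 0.28298211, 0.09543907]), [np.float64(0.0008635370912333041), np.float64(0.0008635370912334309)]) [0.50080975 0.2827001  0.1       ] [0.50006991 0.28216568 0.095     ]
rim (array([0.5322118 , 0.02133637, 0.08836561]), [np.float64(2.389445285722213e-05), np.float64(2.389445285709637e-05)]) [0.53167395 0.02190629 0.092     ] [0.52856812 0.02829782 0.092     ]
base [[ 0.5963  0.0699]
 [ 0.5953 -0.0282]
 [ 0.4665 -0.0237]
 [ 0.4696  0.0734]] [0.53194051 0.02286597]
rect ((516.2251586914062, 43.025672912597656), (137.82400512695312, 69.66180419921875), 28.404762268066406)
stand ((499.6419677734375, 282.20892333984375), (87.69445037841797, 87.32890319824219), 5.7746124267578125)
flange 159 [198.55345912 212.60377358]
```

```bash
python3 -m pendant '[[0.093,0.256,0,0,0,-0.025],[0.093,0.256,0,0,0,-0.025],[0.093,0.256,0,0,0,-0.025],[0.093,0.256,0,0,0,-0.025],[0.093,0.256,0,0,0,-0.025],[0.093,0.256,0,0,0,-0.025],[0.093,0.256,0,0,0,-0.025],[0.093,0.256,0,0,0,-0.025],[0.093,0.256,0,0,0,-0.025],[0.093,0.256,0,0,0,-0.025]]' 0.5
python3 -m pendant '[[0.093,0.256,0,0,0,0],[0.093,0.256,0,0,0,0],[0.093,0.256,0,0,0,0],[0.093,0.256,0,0,0,0],[0.093,0.256,0,0,0,0],[0.093,0.256,-0.1,0,0,0],[0,0,-0.1,0,0,0],[0,0,0,0,0,0],[0,0,0,0,0,0],[0,0,0,0,0,0]]'
```

```text
time_s: 1.55
eef_pos: [0.3889, -0.0245, 0.2397]
eef_rot: [0.0, 1.0, -0.017, 0.001]
wrist_force: [1.3, -0.3, -0.5]
opening: 0.748
grasp_force: 0.0
time_s: 2.8
eef_pos: [0.5008, 0.2806, 0.2007]
eef_rot: [-0.0, 1.0, -0.017, 0.001]
wrist_force: [0.4, 0.1, -0.0]
opening: 0.752
grasp_force: 0.0
```

```bash
python3 -m pendant '[[0,0.01,-0.1,0,0,0],[0,0,-0.1,0,0,0],[0,0,-0.1,0,0,0],[0,0,-0.1,0,0,0],[0,0,-0.08,0,0,0],[0,0,-0.05,0,0,0],[0,0,-0.03,0,0,0],[0,0,0,0,0,0],[0,0,0,0,0,0],[0,0,0,0,0,0]]'
python3 - <<'E'
from h import *
S,T=camera("scene"),camera("top")
a=cv2.resize(S["color"][140:280,180:300],(480,560),interpolation=cv2.INTER_CUBIC)
b=cv2.resize(T["color"][150:240,165:245],(320,360),interpolation=cv2.INTER_CUBIC);b=cv2.copyMakeBorder(b,0,200,0,0,0)
cv2.imwrite("pics/g1.png",np.hstack([a,b]))
E
```

```text
time_s: 4.05
eef_pos: [0.5004, 0.2832, 0.0879]
eef_rot: [-0.0, 1.0, -0.016, 0.0]
wrist_force: [0.4, -0.2, 0.8]
opening: 0.748
grasp_force: 0.0
```

View pics/g1.png

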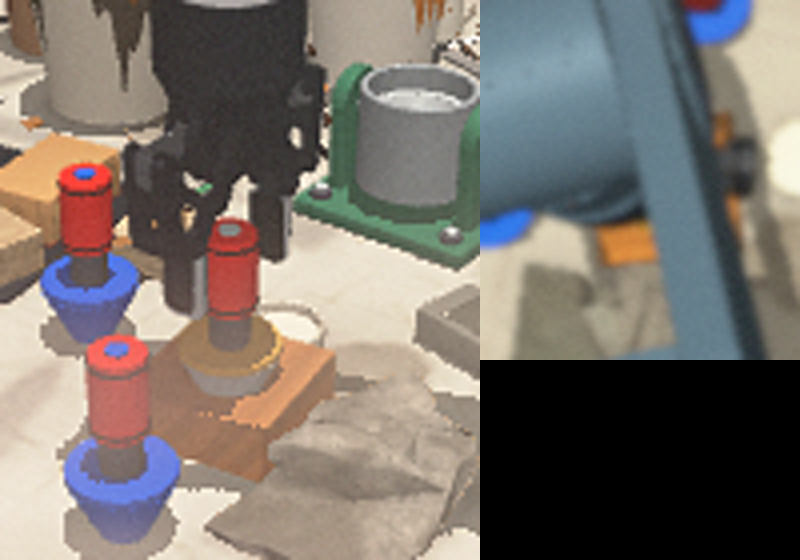

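The knob, at crop (232,270), sits midway between the fingertips at (190,310) and (272,258), so I close the gripper.

```bash
python3 -m pendant '[[0,0,0,0,0,0],[0,0,0,0,0,0],[0,0,0,0,0,0],[0,0,0,0,0,0],[0,0,0,0,0,0],[0,0,0,0,0,0],[0,0,0,0,0,0],[0,0,0,0,0,0],[0,0,0,0,0,0],[0,0,0,0,0,0]]' -1
```

```text
time_s: 5.4
eef_pos: [0.5003, 0.283, 0.0875]
eef_rot: [-0.0, 1.0, -0.016, 0.0]
wrist_force: [-0.5, -1.2, 5.7]
opening: 0.339
grasp_force: 59.1
```

```bash
python3 -m pendant '[[0,0,0.02,0,0,0],[0,0,0.04,0,0,0],[0,0,0.06,0,0,0],[0,0,0.1,0,0,0],[0,0,0.12,0,0,0],[0,0,0.12,0,0,0],[0,0,0.1,0,0,0],[0,0,0.05,0,0,0],[0,0,0,0,0,0],[0,0,0,0,0,0]]'
python3 - <<'E'
from h import *
S,T=camera("scene"),camera("top")
o=ctrl.get_obs();print(o["eef_pos"],o["wrist_force"],o["torque"],o["opening"])
print([x[:2] for x in blobs(S["color"],(20,130,60),(38,255,255),(180,110,290,280))])
print("knob expected",proj(S,o["eef_pos"]+[0,0,.008]))
a=cv2.resize(S["color"][110:250,160:300],(560,560),interpolation=cv2.INTER_CUBIC)
cv2.imwrite("pics/g2.png",a)
E
```

```text
time_s: 6.65
eef_pos: [0.4995, 0.2828, 0.2083]
eef_rot: [0.0, 1.0, -0.016, -0.001]
wrist_force: [-0.3, 0.5, -3.4]
opening: 0.341
grasp_force: 59.4
[0.49944971 0.28278769 0.20814557] [-0.09805539 -0.60003699 -3.62901335] [-0.02441148 -0.01498496  0.01832345] 0.33409792255614823
[([231, 140, 14, 28, 181], [240.5, 154.6]), ([249, 153, 5, 6, 22], [251.3, 155.3]), ([194, 181, 14, 23, 250], [201.0, 192.0]), ([202, 224, 15, 9, 78], [208.8, 228.1])]
knob expected (np.float64(237.20733579386356), np.float64(153.2300294924615))
```

View pics/g2.png

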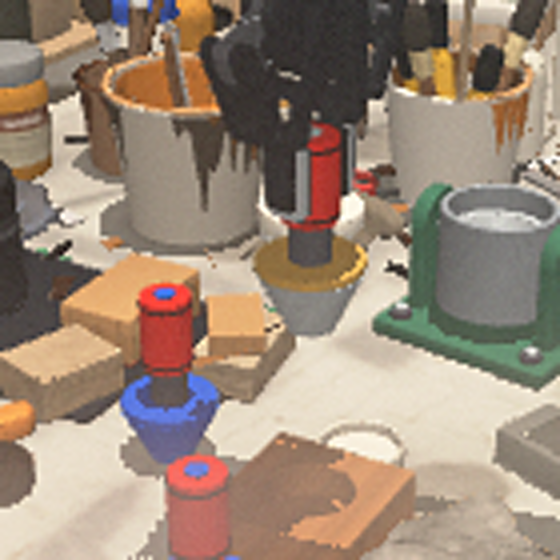

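The spindle hangs upright in the gripper, flange at crop (310,263), clear of the stand and the blue look-alikes. Now over to the pedestal.

```bash
python3 -m pendant '[[0.01,-0.08,0,0,0,0],[0.02,-0.16,0,0,0,0],[0.025,-0.2,0,0,0,0],[0.025,-0.22,0,0,0,0],[0.025,-0.22,0,0,0,0],[0.025,-0.2,0,0,0,0],[0.02,-0.14,0,0,0,0],[0.0125,-0.08,0,0,0,0],[0,0,0,0,0,0],[0,0,0,0,0,0]]'
python3 - <<'E'
from h import *
S,T=camera("scene"),camera("top")
o=ctrl.get_obs();p=o["eef_pos"];print(p,o["wrist_force"],o["eef_rot"])
n=p-[0,0,.0755]
print("nose/flange/rim expected in scene",proj(S,n),proj(S,n+[0,0,.039]),proj(S,[.532,.0225,.092]))
a=cv2.resize(S["color"][90:220,220:350],(585,585),interpolation=cv2.INTER_CUBIC)
b=cv2.resize(T["color"][150:218,290:335],(211,320))
cv2.imwrite("pics/g3.png",np.hstack([a,cv2.copyMakeBorder(b,0,265,0,0,0)]))
E
```

```text
time_s: 8.0
eef_pos: [0.5323, 0.0237, 0.2091]
eef_rot: [-0.0, 1.0, -0.016, -0.0]
wrist_force: [-0.7, 1.1, -3.4]
opening: 0.334
grasp_force: 59.7
[0.53232621 0.02405889 0.20917713] [-0.32488108  0.66525804 -3.22924318] [-1.65780219e-04  9.99875669e-01 -1.57669096e-02 -1.53776372e-04]
nose/flange/rim expected in scene (np.float64(285.19553621632963), np.float64(146.27218255308276)) (np.float64(286.03766958987444), np.float64(131.71301575950116)) (np.float64(284.7351503679043), np.float64(161.09624422486786))
```

View pics/g3.png

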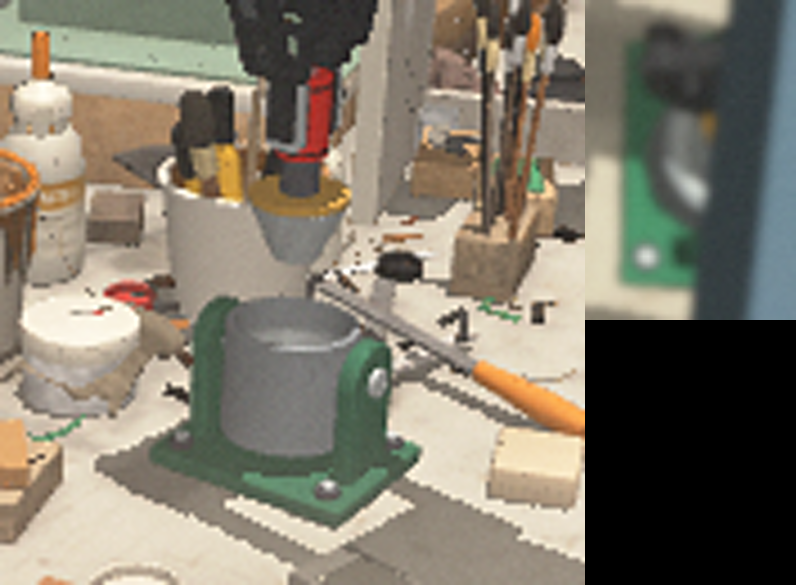

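The cone hangs upright over the cup, flange at scene (286.8,133.3) and rim at (285.1,162). That puts it on the cup axis to within about 2 mm. I go down to just above first possible contact, then feel the rest.

```bash
python3 -m pendant '[[0,-0.005,-0.03,0,0,0],[0,0,-0.06,0,0,0],[0,0,-0.07,0,0,0],[0,0,-0.07,0,0,0],[0,0,-0.05,0,0,0],[0,0,-0.03,0,0,0],[0,0,-0.02,0,0,0],[0,0,-0.005,0,0,0],[0,0,0,0,0,0],[0,0,0,0,0,0]]'; python3 -c "
from bench import ctrl
o=ctrl.get_obs();print(o['eef_pos'],o['wrist_force'],o['torque'])"
```

```text
time_s: 9.35
eef_pos: [0.5328, 0.022, 0.1427]
eef_rot: [0.0, 1.0, -0.016, 0.0]
wrist_force: [-0.9, -0.2, -3.5]
opening: 0.336
grasp_force: 59.7
[0.53281902 0.02197213 0.14267226] [-0.87063275 -0.22512521 -3.47277946] [-0.020427   -0.03507892  0.00538575]
```

```bash
python3 -m pendant '[[0,0,-0.0015,0,0,0],[0,0,-0.0015,0,0,0],[0,0,-0.0015,0,0,0],[0,0,-0.0015,0,0,0],[0,0,-0.0015,0,0,0],[0,0,-0.0015,0,0,0],[0,0,-0.0015,0,0,0],[0,0,-0.0015,0,0,0],[0,0,0,0,0,0],[0,0,0,0,0,0]]'
```

```text
time_s: 10.6
eef_pos: [0.5326, 0.022, 0.1399]
eef_rot: [0.0, 1.0, -0.016, 0.0]
wrist_force: [-0.7, 0.1, -3.1]
opening: 0.335
grasp_force: 59.7
```

```bash
python3 -m pendant '[[0,0,-0.0012,0,0,0],[0,0,-0.0012,0,0,0],[0,0,-0.0012,0,0,0],[0,0,-0.0012,0,0,0],[0,0,-0.0012,0,0,0],[0,0,-0.0012,0,0,0],[0,0,-0.0012,0,0,0],[0,0,-0.0012,0,0,0],[0,0,0,0,0,0],[0,0,0,0,0,0]]'
```

```text
time_s: 11.85
eef_pos: [0.5326, 0.022, 0.138]
eef_rot: [-0.0, 1.0, -0.016, 0.0]
wrist_force: [-0.1, -0.6, -2.9]
opening: 0.336
grasp_force: 59.7
```

```bash
python3 -m pendant '[[0,0,-0.0012,0,0,0],[0,0,-0.0012,0,0,0],[0,0,-0.0012,0,0,0],[0,0,-0.0012,0,0,0],[0,0,-0.0012,0,0,0],[0,0,-0.0012,0,0,0],[0,0,-0.0012,0,0,0],[0,0,-0.0012,0,0,0],[0,0,0,0,0,0],[0,0,0,0,0,0]]'
```

```text
time_s: 13.1
eef_pos: [0.5326, 0.022, 0.136]
eef_rot: [-0.0, 1.0, -0.016, -0.0]
wrist_force: [-0.2, 0.0, -3.0]
opening: 0.337
grasp_force: 59.7
```

```bash
python3 -m pendant '[[0,0,-0.0012,0,0,0],[0,0,-0.0012,0,0,0],[0,0,-0.0012,0,0,0],[0,0,-0.0012,0,0,0],[0,0,-0.0012,0,0,0],[0,0,-0.0012,0,0,0],[0,0,-0.0012,0,0,0],[0,0,-0.0012,0,0,0],[0,0,0,0,0,0],[0,0,0,0,0,0]]'
```

```text
time_s: 14.35
eef_pos: [0.5326, 0.022, 0.1341]
eef_rot: [-0.0, 1.0, -0.016, 0.0]
wrist_force: [-0.4, 0.3, -3.1]
opening: 0.331
grasp_force: 59.7
```

```bash
python3 -m pendant '[[0,0,-0.0012,0,0,0],[0,0,-0.0012,0,0,0],[0,0,-0.0012,0,0,0],[0,0,-0.0012,0,0,0],[0,0,-0.0012,0,0,0],[0,0,-0.0012,0,0,0],[0,0,-0.0012,0,0,0],[0,0,-0.0012,0,0,0],[0,0,-0.0012,0,0,0],[0,0,0,0,0,0]]'
```

```text
time_s: 15.6
eef_pos: [0.5326, 0.022, 0.132]
eef_rot: [-0.0, 1.0, -0.016, -0.0]
wrist_force: [-0.4, -0.0, -3.5]
opening: 0.337
grasp_force: 59.7
```

```bash
python3 -m pendant '[[0,0,-0.0012,0,0,0],[0,0,-0.0012,0,0,0],[0,0,-0.0012,0,0,0],[0,0,-0.0012,0,0,0],[0,0,-0.0012,0,0,0],[0,0,-0.0012,0,0,0],[0,0,-0.0012,0,0,0],[0,0,-0.0012,0,0,0],[0,0,-0.0012,0,0,0],[0,0,0,0,0,0]]'
```

```text
time_s: 16.85
eef_pos: [0.5325, 0.022, 0.1298]
eef_rot: [-0.0, 1.0, -0.016, -0.0]
wrist_force: [-0.2, -0.1, -3.5]
opening: 0.34
grasp_force: 59.7
```

```bash
python3 -m pendant '[[0,0,-0.0012,0,0,0],[0,0,-0.0012,0,0,0],[0,0,-0.0012,0,0,0],[0,0,-0.0012,0,0,0],[0,0,-0.0012,0,0,0],[0,0,-0.0012,0,0,0],[0,0,-0.0012,0,0,0],[0,0,-0.0012,0,0,0],[0,0,-0.0012,0,0,0],[0,0,0,0,0,0]]'
```

```text
time_s: 18.1
eef_pos: [0.5325, 0.022, 0.1276]
eef_rot: [-0.0, 1.0, -0.016, -0.0]
wrist_force: [0.7, -0.4, -3.3]
opening: 0.338
grasp_force: 59.7
```

```bash
python3 -m pendant '[[0,0,-0.0012,0,0,0],[0,0,-0.0012,0,0,0],[0,0,-0.0012,0,0,0],[0,0,-0.0012,0,0,0],[0,0,-0.0012,0,0,0],[0,0,-0.0012,0,0,0],[0,0,-0.0012,0,0,0],[0,0,-0.0012,0,0,0],[0,0,-0.0012,0,0,0],[0,0,0,0,0,0]]'
```

```text
time_s: 19.35
eef_pos: [0.5326, 0.022, 0.1255]
eef_rot: [-0.0, 1.0, -0.016, -0.0]
wrist_force: [-0.4, 0.1, -3.6]
opening: 0.335
grasp_force: 59.7
```

```bash
python3 -m pendant '[[0,0,-0.0012,0,0,0],[0,0,-0.0012,0,0,0],[0,0,-0.0012,0,0,0],[0,0,-0.0012,0,0,0],[0,0,-0.0012,0,0,0],[0,0,-0.0012,0,0,0],[0,0,-0.0012,0,0,0],[0,0,-0.0012,0,0,0],[0,0,-0.0012,0,0,0],[0,0,0,0,0,0]]'
```

```text
time_s: 20.6
eef_pos: [0.5326, 0.022, 0.1233]
eef_rot: [-0.0, 1.0, -0.016, -0.0]
wrist_force: [-0.8, 0.1, -3.3]
opening: 0.338
grasp_force: 59.7
```

```bash
python3 -m pendant '[[0,0,-0.0012,0,0,0],[0,0,-0.0012,0,0,0],[0,0,-0.0012,0,0,0],[0,0,-0.0012,0,0,0],[0,0,-0.0012,0,0,0],[0,0,-0.0012,0,0,0],[0,0,-0.0012,0,0,0],[0,0,-0.0012,0,0,0],[0,0,-0.0012,0,0,0],[0,0,0,0,0,0]]'
```

```text
time_s: 21.85
eef_pos: [0.5326, 0.0221, 0.1212]
eef_rot: [-0.0, 1.0, -0.016, 0.0]
wrist_force: [-0.8, -0.3, -2.7]
opening: 0.338
grasp_force: 59.7
```

```bash
python3 -m pendant '[[0,0,-0.001,0,0,0],[0,0,-0.001,0,0,0],[0,0,-0.001,0,0,0],[0,0,-0.001,0,0,0],[0,0,-0.001,0,0,0],[0,0,-0.001,0,0,0],[0,0,-0.001,0,0,0],[0,0,0,0,0,0],[0,0,0,0,0,0],[0,0,0,0,0,0]]'
```

```text
time_s: 23.1
eef_pos: [0.5328, 0.0221, 0.1207]
eef_rot: [0.0, 1.0, -0.016, 0.0]
wrist_force: [-3.1, 0.9, 6.9]
opening: 0.338
grasp_force: 60.9
```

```bash
python3 -m pendant '[[-0.0008,0,0,0,0,0],[-0.0007,0.0003,0,0,0,0],[0,0,0,0,0,0],[0,0,0,0,0,0],[0,0,0,0,0,0],[0,0,0,0,0,0],[0,0,0,0,0,0],[0,0,0,0,0,0],[0,0,0,0,0,0],[0,0,0,0,0,0]]';python3 -c "
from bench import ctrl
o=ctrl.get_obs();print(o['eef_pos'],o['wrist_force'],o['torque'])"
```

```text
time_s: 24.35
eef_pos: [0.5328, 0.022, 0.1207]
eef_rot: [0.0, 1.0, -0.016, 0.001]
wrist_force: [-3.1, 1.9, 6.5]
opening: 0.332
grasp_force: 60.9
[0.53277976 0.02204275 0.12071683] [-3.10082444  1.94946223  6.48186611] [0.38297837 0.54316331 0.01904998]
```

```bash
python3 -m pendant '[[-0.0001,-0.0026,0,0.0068,-0.0002,0],[-0.0001,-0.0026,0,0.0068,-0.0002,0],[-0.0001,-0.0026,-0.0001,0.0068,-0.0002,0],[-0.0001,-0.0026,-0.0001,0.0068,-0.0002,0],[-0.0001,-0.0026,-0.0001,0.0068,-0.0002,0],[-0.0001,-0.0027,-0.0002,0.0068,-0.0002,0],[-0.0001,-0.0027,-0.0002,0.0068,-0.0002,0],[-0.0001,-0.0027,-0.0002,0.0068,-0.0002,0],[0,0,0,0,0,0],[0,0,0,0,0,0]]';python3 -c "
from bench import ctrl
o=ctrl.get_obs();print(o['eef_pos'],o['wrist_force'],o['torque'],o['eef_rot'])"
```

```text
time_s: 25.6
eef_pos: [0.5325, 0.0177, 0.12]
eef_rot: [-0.043, 0.999, -0.017, 0.001]
wrist_force: [-1.5, 0.9, 5.0]
opening: 0.336
grasp_force: 60.6
[0.53245287 0.0177121  0.12002635] [-1.50304059  0.86337523  5.01739275] [0.29097489 0.39598041 0.08580343] [-4.28992744e-02  9.98941861e-01 -1.65503413e-02  9.47352801e-04]
```

```bash
python3 -m pendant '[[-0.0001,-0.0027,-0.0004,0.0068,-0.0002,0],[-0.0001,-0.0027,-0.0004,0.0068,-0.0002,0],[-0.0001,-0.0027,-0.0004,0.0068,-0.0002,0],[-0.0001,-0.0027,-0.0004,0.0068,-0.0002,0],[-0.0001,-0.0026,-0.0004,0.0068,-0.0002,0],[-0.0001,-0.0026,-0.0004,0.0068,-0.0002,0],[-0.0001,-0.0026,-0.0005,0.0068,-0.0002,0],[-0.0001,-0.0026,-0.0005,0.0068,-0.0002,0],[0,0,0,0,0,0],[0,0,0,0,0,0]]';python3 -c "
from bench import ctrl
o=ctrl.get_obs();print(o['eef_pos'],o['wrist_force'],o['torque'],o['eef_rot'])"
```

```text
time_s: 26.85
eef_pos: [0.5323, 0.0135, 0.1195]
eef_rot: [-0.086, 0.996, -0.016, 0.002]
wrist_force: [-1.6, 0.2, 5.8]
opening: 0.338
grasp_force: 60.8
[0.53230367 0.01346178 0.11946965] [-1.63163496  0.19044566  5.83069195] [0.4141732  0.38817872 0.07246714] [-0.08557958  0.996194   -0.0164735   0.0015057 ]
```

```bash
python3 - <<'E'
from h import *
S=camera("scene")
a=cv2.resize(S["color"][110:210,230:340],(660,600),interpolation=cv2.INTER_CUBIC)
cv2.imwrite("pics/r1.png",a)
E
```

```text
(no output)
```

View pics/r1.png

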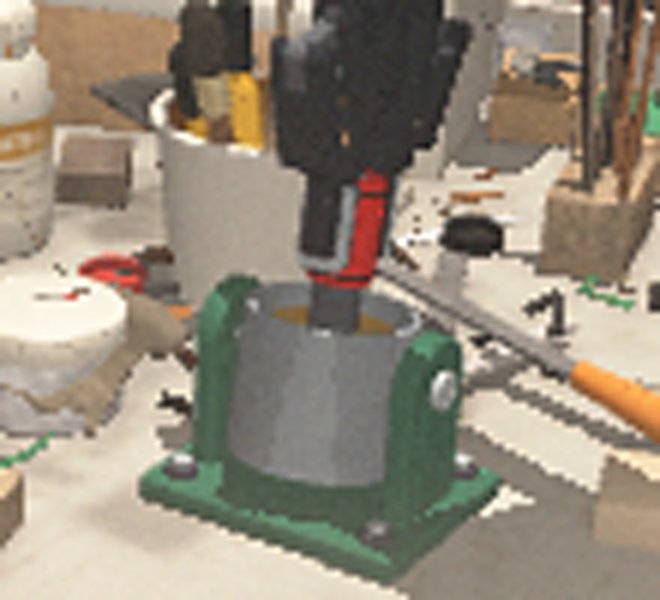

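The cradle has tipped right with the spindle: rim at crop (335,300), brass flange recessed inside the collar and parallel to it. So the cone is home. I now swing back through upright to the left.

```bash
python3 -m pendant '[[0.0001,0.0026,0.0004,-0.0068,0.0002,0],[0.0001,0.0026,0.0004,-0.0068,0.0002,0],[0.0001,0.0026,0.0004,-0.0068,0.0002,0],[0.0001,0.0026,0.0004,-0.0068,0.0002,0],[0.0001,0.0027,0.0003,-0.0068,0.0002,0],[0.0001,0.0027,0.0003,-0.0068,0.0002,0],[0.0001,0.0027,0.0003,-0.0068,0.0002,0],[0.0001,0.0027,0.0003,-0.0068,0.0002,0],[0,0,0,0,0,0],[0,0,0,0,0,0]]'
```

```text
time_s: 28.15
eef_pos: [0.5325, 0.0177, 0.12]
eef_rot: [-0.043, 0.999, -0.016, 0.001]
wrist_force: [-2.0, 1.0, 6.8]
opening: 0.33
grasp_force: 60.6
```

```bash
python3 -m pendant '[[0.0001,0.0026,0.0002,-0.0068,0.0002,0],[0.0001,0.0026,0.0002,-0.0068,0.0002,0],[0.0001,0.0026,0.0002,-0.0068,0.0002,0],[0.0001,0.0026,0.0001,-0.0068,0.0002,0],[0.0001,0.0026,0.0001,-0.0068,0.0002,0],[0.0001,0.0027,0.0001,-0.0068,0.0002,0],[0.0001,0.0027,0,-0.0068,0.0002,0],[0.0001,0.0027,0,-0.0068,0.0002,0],[0,0,0,0,0,0],[0,0,0,0,0,0]]'
```

```text
time_s: 29.4
eef_pos: [0.5326, 0.022, 0.1202]
eef_rot: [-0.0, 1.0, -0.016, 0.0]
wrist_force: [-1.8, 1.4, 6.6]
opening: 0.334
grasp_force: 60.6
```

```bash
python3 -m pendant '[[0.0001,0.0027,0,-0.0068,0.0002,0],[0.0001,0.0027,0,-0.0068,0.0002,0],[0.0001,0.0027,-0.0001,-0.0068,0.0002,0],[0.0001,0.0026,-0.0001,-0.0068,0.0002,0],[0.0001,0.0026,-0.0001,-0.0068,0.0002,0],[0.0001,0.0026,-0.0002,-0.0068,0.0002,0],[0.0001,0.0026,-0.0002,-0.0068,0.0002,0],[0.0001,0.0026,-0.0002,-0.0068,0.0002,0],[0,0,0,0,0,0],[0,0,0,0,0,0]]'
```

```text
time_s: 30.65
eef_pos: [0.5328, 0.0263, 0.12]
eef_rot: [0.043, 0.999, -0.016, -0.0]
wrist_force: [-2.4, 2.0, 6.3]
opening: 0.334
grasp_force: 60.7
```

```bash
python3 -m pendant '[[0.0001,0.0027,-0.0003,-0.0068,0.0002,0],[0.0001,0.0027,-0.0003,-0.0068,0.0002,0],[0.0001,0.0027,-0.0003,-0.0068,0.0002,0],[0.0001,0.0027,-0.0003,-0.0068,0.0002,0],[0.0001,0.0026,-0.0004,-0.0068,0.0002,0],[0.0001,0.0026,-0.0004,-0.0068,0.0002,0],[0.0001,0.0026,-0.0004,-0.0068,0.0002,0],[0.0001,0.0026,-0.0004,-0.0068,0.0002,0],[0,0,0,0,0,0],[0,0,0,0,0,0]]'; python3 -c "
from bench import ctrl
o=ctrl.get_obs();print(o['eef_pos'],o['wrist_force'],o['torque'],o['eef_rot'])"
```

```text
time_s: 31.9
eef_pos: [0.5329, 0.0306, 0.1194]
eef_rot: [0.085, 0.996, -0.016, -0.001]
wrist_force: [-2.1, 2.3, 6.8]
opening: 0.338
grasp_force: 60.8
[0.53293186 0.03056844 0.11940679] [-2.13415902  2.28273619  6.84714628] [ 0.25039715  0.55349201 -0.07528566] [ 8.52098555e-02  9.96226938e-01 -1.64496444e-02 -7.60187347e-04]
```

```bash
python3 -m pendant '[[0,0,0,0,0,0],[-0.0001,-0.0026,0.0004,0.0068,-0.0002,0],[-0.0001,-0.0026,0.0004,0.0068,-0.0002,0],[-0.0001,-0.0026,0.0004,0.0068,-0.0002,0],[-0.0001,-0.0026,0.0004,0.0068,-0.0002,0],[-0.0001,-0.0027,0.0003,0.0068,-0.0002,0],[-0.0001,-0.0027,0.0003,0.0068,-0.0002,0],[-0.0001,-0.0027,0.0003,0.0068,-0.0002,0],[-0.0001,-0.0027,0.0003,0.0068,-0.0002,0],[0,0,0,0,0,0]]'
```

```text
time_s: 33.15
eef_pos: [0.5328, 0.0263, 0.12]
eef_rot: [0.042, 0.999, -0.017, -0.0]
wrist_force: [-2.3, 2.6, 6.1]
opening: 0.338
grasp_force: 60.7
```

```bash
python3 -m pendant '[[-0.0001,-0.0026,0.0002,0.0068,-0.0002,0],[-0.0001,-0.0026,0.0002,0.0068,-0.0002,0],[-0.0001,-0.0026,0.0002,0.0068,-0.0002,0],[-0.0001,-0.0026,0.0001,0.0068,-0.0002,0],[-0.0001,-0.0026,0.0001,0.0068,-0.0002,0],[-0.0001,-0.0027,0.0001,0.0068,-0.0002,0],[-0.0001,-0.0027,0,0.0068,-0.0002,0],[-0.0001,-0.0027,0,0.0068,-0.0002,0],[0,0,0,0,0,0],[0,0,0,0,0,0]]'; python3 -c "
from bench import ctrl
o=ctrl.get_obs();print(o['eef_pos'],o['wrist_force'],o['torque'],o['eef_rot'])"
```

```text
time_s: 34.4
eef_pos: [0.5326, 0.022, 0.1202]
eef_rot: [-0.0, 1.0, -0.017, 0.0]
wrist_force: [-2.5, 1.4, 5.9]
opening: 0.336
grasp_force: 60.7
[0.53261824 0.02204863 0.12018117] [-2.54138346  1.40202908  5.91309397] [0.32084918 0.52699753 0.01051632] [-2.41631851e-04  9.99863002e-01 -1.65455609e-02  4.03127165e-04]
```

```bash
python3 -m pendant '[[-0.001,0,0,0,0,0],[0,0,0,0,0,0],[0,0,0,0,0,0],[0,0,0,0,0,0],[0,0,0,0,0,0],[0,0,0,0,0,0],[0,0,0,0,0,0],[0,0,0,0,0,0],[0,0,0,0,0,0],[0,0,0,0,0,0]]' 0.4
```

```text
time_s: 35.65
eef_pos: [0.5321, 0.0221, 0.1197]
eef_rot: [-0.0, 1.0, -0.016, 0.0]
wrist_force: [0.6, 0.7, 0.3]
opening: 0.701
grasp_force: 0.0
```

```bash
python3 -m pendant '[[0,0,0.01,0,0,0],[0,0,0.03,0,0,0],[0,0,0.05,0,0,0],[0,0,0.08,0,0,0],[0,0,0.1,0,0,0],[0,0,0.15,0,0,0],[0,0,0.15,0,0,0],[0,0,0.1,0,0,0],[0,0,0.05,0,0,0],[0,0,0,0,0,0]]'
python3 -m pendant '[[-0.1,-0.1,0,0,0,0],[-0.15,-0.2,0,0,0,0],[-0.15,-0.2,0,0,0,0],[-0.1,-0.2,0,0,0,0],[-0.1,-0.2,0,0,0,0],[0,-0.2,0,0,0,0],[0,-0.1,0,0,0,0],[0,0,0,0,0,0],[0,0,0,0,0,0],[0,0,0,0,0,0]]'
python3 - <<'E'
from h import *
S,T=camera("scene"),camera("top")
k=[x[:2] for x in blobs(S["color"],(20,130,60),(38,255,255),(260,110,320,190))];t=[x[:2] for x in blobs(T["color"],(20,130,60),(38,255,255),(290,150,350,220))]
print(k,t)
if k and t:print(tri(ray(S,*k[0][1]),ray(T,*t[0][1])))
a=cv2.resize(S["color"][110:210,240:330],(450,500),interpolation=cv2.INTER_CUBIC)
b=cv2.resize(T["color"][148:218,290:350],(342,400),interpolation=cv2.INTER_CUBIC)
cv2.imwrite("pics/f1.png",np.hstack([a,cv2.copyMakeBorder(b,0,100,0,0,0)]))
E
```

```text
time_s: 36.9
eef_pos: [0.5324, 0.022, 0.2646]
eef_rot: [0.0, 1.0, -0.016, 0.001]
wrist_force: [-0.1, 0.3, -0.7]
opening: 0.7
grasp_force: 0.0
time_s: 38.15
eef_pos: [0.4122, -0.2168, 0.2635]
eef_rot: [-0.0, 1.0, -0.016, -0.0]
wrist_force: [-1.2, -0.1, 0.5]
opening: 0.701
grasp_force: 0.0
[([280, 138, 12, 21, 208], [285.4, 148.3])] [([319, 169, 16, 16, 156], [326.5, 176.8])]
(array([0.53398726, 0.02059626, 0.126602  ]), [np.float64(0.0006640393202022717), np.float64(0.0006640393202022036)])
```

View pics/f1.png

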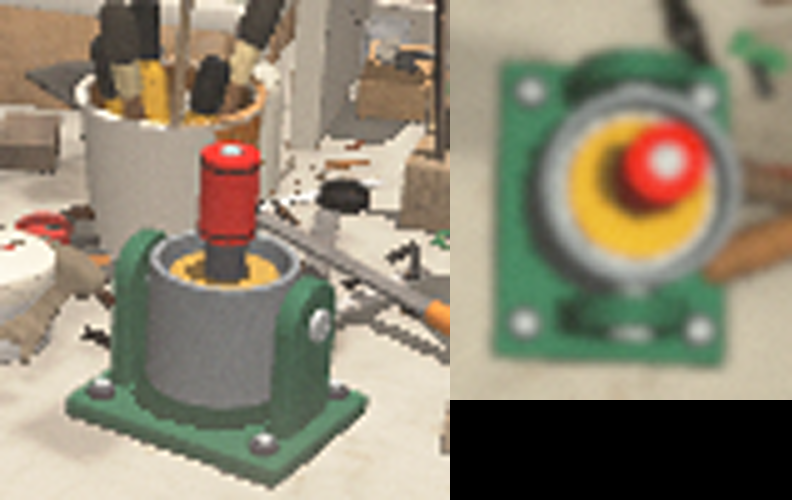

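The spindle stands upright and the flange is concentric in the collar. The knob is at scene (285,148), about 57 mm above the rocking axis, and the arm is clear. Handing in.

```bash
python3 -c "
from bench import ctrl
print(ctrl.hand_in())"
```

```text
the job is handed in; nothing more can be done
None
```

I seated the spindle in the cup at about 10 N, rocked it ten degrees right and then left, brought it upright, released it and handed the job in with it standing home; every force reading stayed well under 20 N, and the judge gave no verdict.

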